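Switch the gas diverter to the nose cone and flush the line

ROBOT

A 6-joint arm with a two-finger parallel gripper is mounted at the origin on a cart in front of the work surface, level with it; the furniture and walls round the work are solid. World frame = base frame: x ahead of the robot, y to its left, z up, the work surface at z = 0. Lengths are in m, angles in rad, forces in N, time in s.
With the tool pointing down it reaches from about 0.35 to 1 m from the base axis. Payload 7.1 kg.
Tool frame: the origin (TCP) lies between the finger pads; the fingertips stand 22 mm ahead of it and the grasp point (between the pads) lies 3 mm ahead of it; x points along the fingers, y is the direction in which the jaws open and shut, and the axes are right-handed (so a half turn about x gives the same grasp; the last joint's range is limited). The gripper opens to 85 mm and grips with 20 to 120 N. Pads are 22 mm wide; open, the fingers measure 114 mm over their backs; the gripper's body (76 mm by 85 mm) begins 54 mm behind the grasp point. The pads swing forward as they close: fully open they stand 13 mm farther back than shut.
Start: joints at [1.123, 0.423, 1.63, -0, 1.089, -0.019], TCP at [0.26, 0.568, 0.253] pointing down, gripper open.
Joint ranges: [-3, 3], [-0.9, 2.11], [0.09, 2.58], [-1.31, 4.45], [0.11, 2.69], [-2.54, 2.54]. Speed limits (rad/s): [2.39, 2.39, 3.01, 3.14, 3.14, 3.14].

INTERFACE

Orientations are given as a rotation vector (axis times angle).
In Python, from rig import manip gives the robot as it stands. The module is installed in compiled form; this text tells all that it offers. Calls block until the motion is done:
- manip.move_to(position, orientation): joint-space move of the TCP to a pose.
- manip.servo_line(position, orientation=None, rate=0.15): straight line of the TCP; orientation=None keeps the orientation; rate is the mean speed in m/s.
- manip.set_joints(angles): joint-space move.
- manip.command_gripper(opening, f_grip=None): finger opening in m; f_grip is the grip in N (None keeps the last); returns when the fingers have stopped.
- manip.hold(seconds).
- manip.solve_ik(position, orientation): joint angles nearest the present ones, or None.
- manip.camera(name): name is "scene" or "side" or "wrist"; returns a dict with "image" (420x560x3 uint8, red, green, blue), "fx", "fy", "cx", "cy" (pixels), "cam_to_world" (4x4, takes a point from camera to world coordinates); the wrist camera has in their place "mount" (4x4, takes a point from camera to tool coordinates, whose origin is the TCP and whose axes are the tool frame's). Camera axes: x right, y down, z forward; pixel columns grow to the right and rows downward; lengths in m; the calibration is good to about 2 mm. The wrist camera is an equidistant fisheye: a pixel r from the principal point sees the ray r / f radians off the axis. A picture is of the moment at which its call begins: read the wrist's pose just before it. There is no depth.
A pose or a line that the arm cannot do raises manip.IKError and nothing moves.
- manip.sign_off(): hands the job in, once; it reports no verdict.
Readings, each from a call of its own:
- manip.get_time(): time.
- manip.get_joint_positions(): joint angles.
- manip.get_joint_vel(): joint speeds.
- manip.get_tau(): joint torques, N m.
- manip.get_position(): TCP position.
- manip.get_ee_rot(): TCP orientation.
- manip.get_contact_force(): force on the tool from outside, world axes, zero at the start.
- manip.get_torque(): the same for the moment, N m.
- manip.get_width(): finger opening in m.
Only numpy, scipy, OpenCV 4.12 (cv2) and the standard library are available. Lean on these libraries where they do the work, as an engineer would, in place of code of your own. Each camera call takes 0.05 s, during which the arm holds its last target. There are 200 camera calls.

TASK

Get the nose-cone gas line ready: push the blue-padded T-handle of the white gas diverter from the white-dot side, past the click at the yellow dots, until it is fully home at the green-dot stop, and only then press the green flush button all the way down and let it come up again. Do it with the fingertips or the outside of the fingers only: do not pinch the handle, do not pick anything up, leave the red stop button unpressed and do not disturb the vial, the nose cone or the syringe. Finish clear of everything.

Things in the scene. Friction and masses are not known exactly. Their poses are not given: they have to be found in the camera images.
- diverter: gas diverter valve, fixed to the bench: white box with a grey top, 124 mm (own x) by 150 mm (own y), 50 mm high, on a steel foot 136 x 162 mm; three brass hose nipples on its own +x side. Origin: centre of the underside. A T-shaped lever out of the middle of its top swings from own +y (white dots, off) over the middle (yellow, chamber) to own -y (green, nose cone)
- selector (a joint): lever angle, rad, about the diverter's own x axis, pivot 26 mm above the bench. 0 = off, leaning 0.45 to own +y (start); 0.45 = upright, first detent; 0.90 = leaning 0.45 to own -y, end stop (nose cone). A sprung detent draws it into these three places; ridges at about 0.22 and 0.68 take 4 to 10 N at the handle to pass, beyond them it snaps ahead by itself
- handle (a point): middle of the lever's T-handle, 79 mm from the lever's axis (97 mm above the bench at the ends of travel, 105 at the middle). The handle is a black bar 92 mm long (along the diverter's own x), 18 mm high, 16 mm thick with its two blue pads, on a round steel stem 12 mm thick. x along the bar, y across it, z along the stem; blue pads 84 x 16 mm, 4 mm thick, cover its own +y face (to push) and its own -y face
- flush (a joint): travel of the green flush button in m: 0 = up, 0.006 = fully down; springs back up when let go, about 5 N to bottom
- flush_top (a point): centre of the top face of the green flush button (36 mm across, 54 mm above the bench when up, pressed straight down, on a fixed white block 72 x 72 x 36 mm)
- stop (a joint): travel of the red stop button in m: 0 = up, 0.006 = fully down; not to be pressed
- stop_top (a point): centre of the top face of the red stop button (36 mm across, same kind of block as the green one); the two may have changed places
- vial: loose small white vial with orange cap, 22 mm across, 47 mm high, standing; origin at the centre of its underside; leave alone
- nose_cone_0: loose white nose cone with a blue band, 43 mm across, 63 mm high, standing; origin at the centre of its underside; leave alone
- syringe_10ml: loose clear syringe, 36 x 109 x 18 mm, lying; origin at the centre of its underside; leave alone

How it is judged:
By the outcome, as a careful person would: the job done as asked, in the order asked, and still so for the second after the job is handed in, with the robot touching nothing.
It also fails if it takes over 51 s, if anything falls off the work surface, if the arm or the gripper's body presses on something with over 40 N, if the wrist force passes 120 N, or if a joint passes its speed limit or range.

## Working session

There is one attempt and no reset: what is moved stays moved. The work goes in short steps, each a Python script; the robot and the scene stay as the last script left them, time stands still between calls to the robot, and variables do not carry over. Pictures are saved under pics/ and viewed, about 8 in all and at most 12, crops included, and the job is handed in when it is done.

```bash
mkdir -p pics; python3 - <<'E'
from rig import manip
import cv2,numpy as np
for n in("scene","side"):
    c=manip.camera(n); cv2.imwrite(f"pics/{n}0.png",cv2.resize(c["image"][:,:,::-1],(800,600),interpolation=cv2.INTER_CUBIC))
    np.savez(f"{n}.npz",**c); print(n,c["fx"],c["fy"],c["cx"],c["cy"],np.round(c["cam_to_world"],3).tolist())
print(manip.get_time(),manip.get_ee_rot(),manip.get_position())
E
```

```text
scene 460.59474203197067 460.59474203197067 280.7100058006777 204.85963582972158 [[0.547, -0.325, 0.772, -0.437], [-0.837, -0.2, 0.509, -0.563], [-0.011, -0.924, -0.381, 0.567], [0.0, 0.0, 0.0, 1.0]]
side 491.29795290202605 491.29795290202605 280.2452247263363 200.70520874214415 [[-0.998, -0.014, 0.059, 0.451], [-0.058, 0.467, -0.882, 1.097], [-0.015, -0.884, -0.467, 0.64], [0.0, 0.0, 0.0, 1.0]]
0.1 [ 0.33524315  1.54482099 -0.33743382] [0.25963421 0.56800379 0.25261901]
```

View pics/scene0.png

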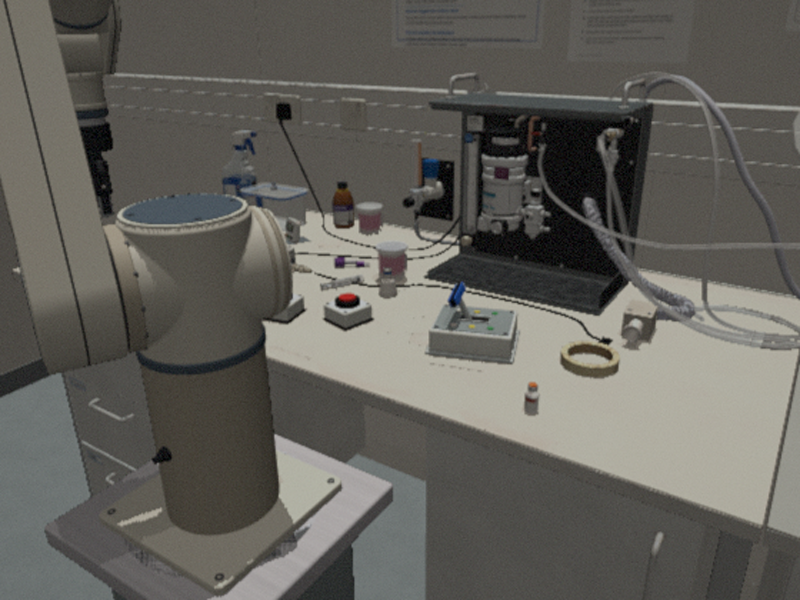

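View pics/side0.png

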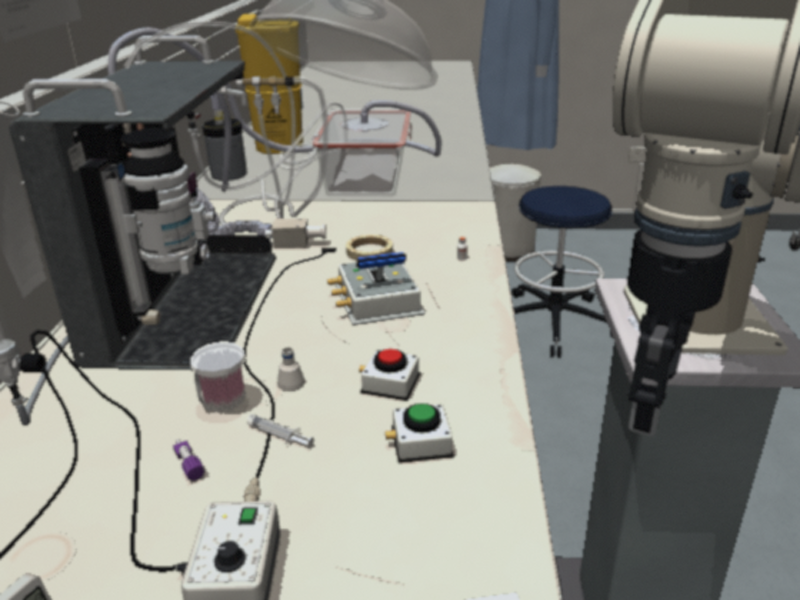

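```bash
cat > h.py <<'E'
import numpy as np
def px(c,u,v,z):
    "original-pixel (u,v) to world on plane z"
    T=c["cam_to_world"]; d=T[:3,:3]@[(u-c["cx"])/c["fx"],(v-c["cy"])/c["fy"],1]; o=T[:3,3]
    return o+d*(z-o[2])/d[2]
def proj(c,p):
    q=np.linalg.inv(c["cam_to_world"])@np.r_[p,1]; return np.array([c["fx"]*q[0]/q[2]+c["cx"],c["fy"]*q[1]/q[2]+c["cy"]])
E
python3 - <<'E'
import cv2,numpy as np
from h import *
c=np.load("side.npz"); im=c["image"][:,:,::-1]; s=np.load("scene.npz")
f=lambda i,k:cv2.resize(i,None,fx=k,fy=k,interpolation=cv2.INTER_CUBIC)
o=np.zeros((600,800,3),np.uint8)
o[:300,:400]=f(im[170:230,225:305],5); o[:350,450:800]=f(im[275:325,270:320],7)
o[300:600,:400]=f(s["image"][195:255,295:375,::-1],5)
o[360:600,450:800]=f(im[240:280,250:308],6)[:240,:350]
cv2.imwrite("pics/crop1.png",o)
print(px(c,294.7,287.7,.054),px(c,273,251,.054),px(c,266.7,182,.097))
E
```

```text
Traceback (most recent call last):
ValueError: could not broadcast input array from shape (240,348,3) into shape (240,350,3)
```

```bash
python3 - <<'E'
import cv2,numpy as np
from h import *
c=np.load("side.npz"); im=c["image"][:,:,::-1]; s=np.load("scene.npz")
f=lambda i,k:cv2.resize(i,None,fx=k,fy=k,interpolation=cv2.INTER_CUBIC)
o=np.zeros((600,800,3),np.uint8)
o[:300,:400]=f(im[170:230,225:305],5); o[:350,450:800]=f(im[275:325,270:320],7)
o[300:600,:400]=f(s["image"][195:255,295:375,::-1],5)
o[360:600,450:798]=f(im[240:280,250:308],6)
cv2.imwrite("pics/crop1.png",o)
print(px(c,294.7,287.7,.054),px(c,273,251,.054),px(c,266.7,182,.097))
E
```

```text
[0.47663964 0.34468359 0.054     ] [0.52712533 0.22055197 0.054     ] [ 0.56021768 -0.02995716  0.097     ]
```

View pics/crop1.png

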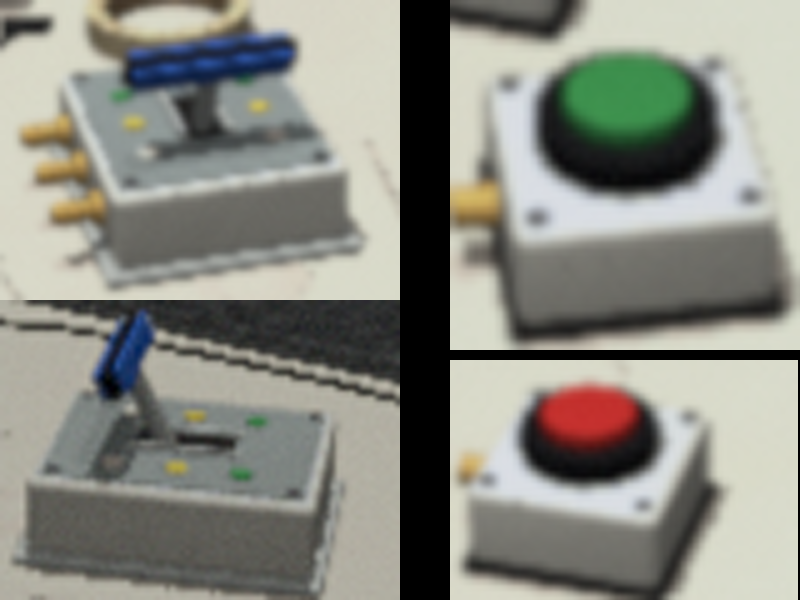

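```bash
python3 - <<'E'
import numpy as np
from h import *
c=np.load("side.npz"); s=np.load("scene.npz")
A=lambda u,v,z:px(c,225+u/5-.4,170+v/5-.4,z); B=lambda u,v,z:px(s,295+u/5-.4,195+(v-300)/5-.4,z)
nl,nr,fl=A(108,190,.05),A(347,165,.05),A(63,78,.05)
print("side nl nr fl",nl,nr,fl,np.linalg.norm(nl-nr),np.linalg.norm(nl-fl))
print("center",(nr+fl)/2, "yaw from nr->nl",np.arctan2(*(nl-nr)[[1,0]]),"fl->nl",np.arctan2(*(nl-fl)[[1,0]])-np.pi/2)
n,m,f=B(28,480,.05),B(318,505,.05),B(332,412,.05)
print("scene",n,m,f,np.linalg.norm(n-m),np.linalg.norm(m-f),"center",(n+f)/2,"yaw",np.arctan2(*(n-m)[[1,0]])-np.pi/2,np.arctan2(*(f-m)[[1,0]]))
a,b=A(127,66,.097),A(296,50,.097); print("handle",(a+b)/2,np.linalg.norm(a-b),np.arctan2(*(a-b)[[1,0]]))
print("green",px(c,270+627/7-.4,275+92/7-.4,.054)); 
print("red",px(c,250+(588-450)/6-.4,240+(415-360)/6-.4,.054))
E
```

```text
side nl nr fl [0.60891886 0.02186287 0.05      ] [ 0.4898612  -0.00833876  0.05      ] [ 0.6490312  -0.10516061  0.05      ] 0.12282859675579502 0.13320647335405275
center [ 0.5694462  -0.05674968  0.05      ] yaw from nr->nl 0.2484319971737457 fl->nl 0.3058764770497413
scene [ 0.48868303 -0.011667    0.05      ] [ 0.54080601 -0.15083801  0.05      ] [ 0.65112009 -0.10931011  0.05      ] 0.14861149499218967 0.11787180352725553 center [ 0.56990156 -0.06048856  0.05      ] yaw 0.35835394839942314 0.36004259822352447
handle [ 0.55986413 -0.03474795  0.097     ] 0.08776565268368092 0.2440864148855476
green [0.35391014 0.34008095 0.054     ]
red [0.52860483 0.21196194 0.054     ]
```

```bash
cat >> h.py <<'E'
from scipy.spatial.transform import Rotation as Ro
YAW=.31
def ori(yaw,s=1):
    c,n=s*np.cos(yaw),s*np.sin(yaw)
    return Ro.from_matrix(np.array([[0,0,-1],[c,n,0],[n,-c,0]]).T).as_rotvec()
def own(C,yaw,x,y,z):
    c,n=np.cos(yaw),np.sin(yaw); return np.array([C[0]+c*x-n*y,C[1]+n*x+c*y,z])
def wpx(w,P,rv,u,v,z):
    "wrist fisheye pixel to world plane z"
    a=np.array([(u-w["cx"])/w["fx"],(v-w["cy"])/w["fy"]]); t=np.hypot(*a)
    d=np.r_[a/max(t,1e-9)*np.sin(t),np.cos(t)]; R=Ro.from_rotvec(rv).as_matrix(); M=w["mount"]
    o=P+R@M[:3,3]; d=R@M[:3,:3]@d; return o+d*(z-o[2])/d[2]
E
python3 - <<'E'
from rig import manip
from h import *
import cv2
C=(.568,-.059)
def best(p,yaw):
    q0=manip.get_joint_positions(); r=[]
    for s in(1,-1):
        q=manip.solve_ik(p,ori(yaw,s)); 
        if q is not None: r.append((abs(q[5]),s,np.round(q,2)))
    return r
p=own(C,YAW,0,.085,.25); r=best(p,YAW); print(r)
s=min(r,key=lambda a:a[0])[1]; print("s",s)
manip.command_gripper(0)
def look(n):
    P,rv=manip.get_position(),manip.get_ee_rot(); w=manip.camera("wrist")
    np.savez(n+".npz",P=P,rv=rv,**w); print(n,P,rv,w["fx"],w["cx"],w["cy"],np.round(w["mount"],3).tolist())
    return cv2.resize(w["image"][:,:,::-1],(800,600),interpolation=cv2.INTER_CUBIC)
manip.move_to([.4766,.3447,.22],ori(YAW,s)); cv2.imwrite("pics/w1.png",look("w1"))
manip.move_to(p,ori(YAW,s)); cv2.imwrite("pics/w2.png",look("w2"))
print(manip.get_time(),manip.get_width(),manip.get_contact_force())
E
```

```text
[(np.float64(0.29146888850185215), 1, array([ 0.02,  0.31,  1.82, -0.  ,  1.02, -0.29]))]
s 1
w1 [0.47629613 0.34551926 0.22021031] [ 0.9772382   1.34073677 -0.97639058] 325.19226210127806 275.70764069594145 211.5059047879176 [[0.0, -0.301, 0.954, -0.12], [1.0, -0.0, -0.0, 0.0], [0.0, 0.954, 0.301, -0.076], [0.0, 0.0, 0.0, 1.0]]
w2 [0.54210396 0.02295352 0.24995071] [ 0.97736488  1.34062414 -0.97692769] 325.19226210127806 275.70764069594145 211.5059047879176 [[0.0, -0.301, 0.954, -0.12], [1.0, -0.0, -0.0, 0.0], [0.0, 0.954, 0.301, -0.076], [0.0, 0.0, 0.0, 1.0]]
3.4083 0.0004910172944156875 [0.20302385 0.5794196  0.11569617]
```

View pics/w1.png

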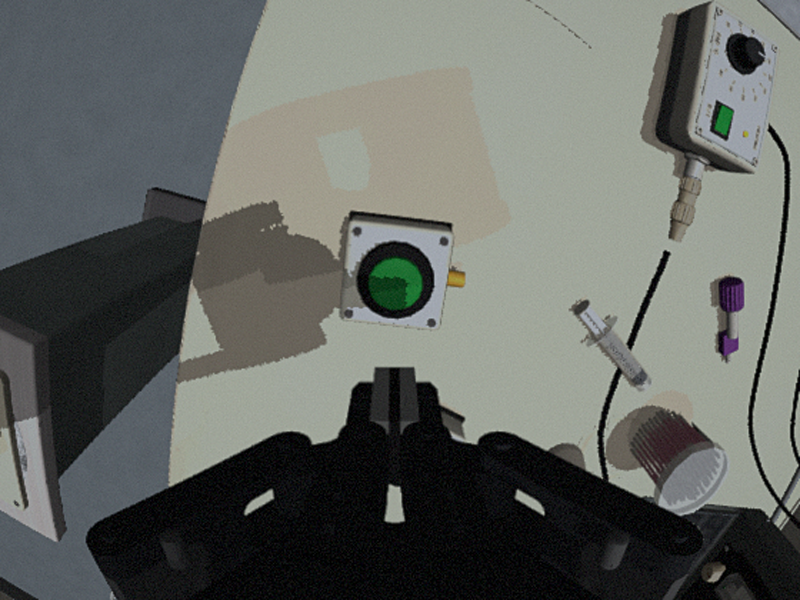

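View pics/w2.png

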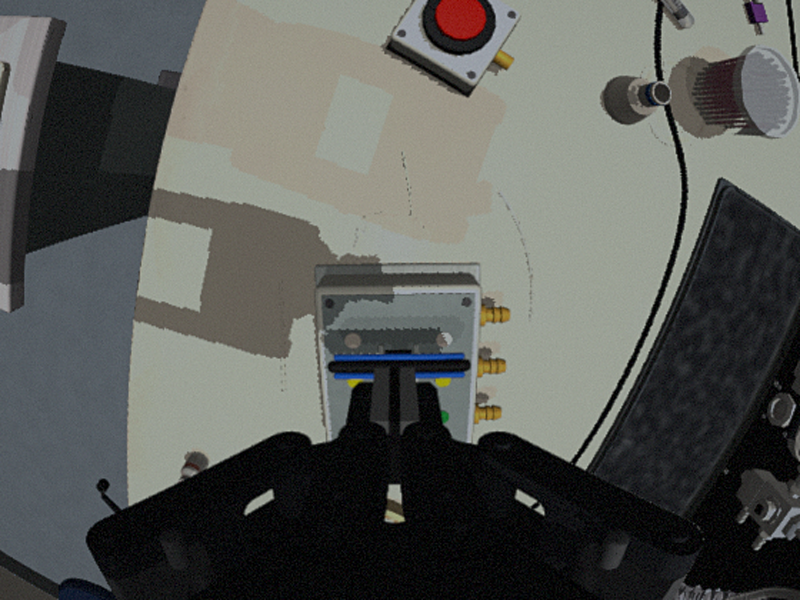

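```bash
python3 - <<'E'
from h import *
w=np.load("w2.npz"); f=lambda w,u,v,z:wpx(w,w["P"],w["rv"],u*.7-.1,v*.7-.1,z)
for n,u,v,z in[("hl",328,366,.101),("hr",470,366,.101),("top nl",318,290,.05),("top nr",480,288,.05)]: print(n,f(w,u,v,z))
a,b=f(w,328,366,.101),f(w,470,366,.101);print((a+b)/2,np.linalg.norm(a-b),np.arctan2(*(b-a)[[1,0]]))
a,b=f(w,318,290,.05),f(w,480,288,.05);print((a+b)/2,np.linalg.norm(a-b),np.arctan2(*(b-a)[[1,0]]), "centre",own((a+b)/2,.31,0,-.075,0))
w1=np.load("w1.npz"); print("green",f(w1,397,280,.054))
# fingertip ray: where (tool x) does it cross tool z=-0.011 plane
u,v=395*.7,368*.7; M=w["mount"]; A=np.array([(u-w["cx"])/w["fx"],(v-w["cy"])/w["fy"]]);t=np.hypot(*A)
d=M[:3,:3]@np.r_[A/t*np.sin(t),np.cos(t)]; o=M[:3,3]
for z in(-.011,0): print("tip tool x",(o+d*(z-o[2])/d[2]))
E
```

```text
hl [ 0.51766813 -0.03894352  0.101     ]
hr [ 0.60469461 -0.01109567  0.101     ]
top nl [ 0.49473483 -0.00833594  0.05      ]
top nr [0.60573321 0.02892071 0.05      ]
[ 0.56118137 -0.02501959  0.101     ] 0.09137346244774985 0.3096964358904242
[0.55023402 0.01029239 0.05      ] 0.11708414220667826 0.3238344339838503 centre [ 0.57311342 -0.06113263  0.        ]
green [0.47807926 0.34705961 0.054     ]
tip tool x [ 0.01620838  0.00060518 -0.011     ]
tip tool x [0.03912022 0.00066092 0.        ]
```

```bash
cat > push.py <<'E'
from rig import manip
from h import *
import cv2
C=(.572,-.060); Z=.109; o=ori(YAW)
ny=np.array([-np.sin(YAW),np.cos(YAW),0])
F=lambda: float(np.dot(manip.get_contact_force(),ny))
manip.move_to(own(C,YAW,0,.088,.2),o); manip.servo_line(own(C,YAW,0,.088,Z),o,rate=.12)
manip.hold(.2); f0=F(); print("f0",f0)
y=.066; manip.servo_line(own(C,YAW,0,y,Z),o,rate=.08)
while y>-.02:
    y-=.004 if y>.0 else .002
    manip.servo_line(own(C,YAW,0,y,Z),o,rate=.04); f=F()-f0; print(round(y,3),round(f,1),end="; ")
    if f>(25 if y>-.004 else 15): break
manip.hold(.3); print("\nend",F()-f0,manip.get_contact_force(),manip.get_position(),manip.get_time())
P,rv=manip.get_position(),manip.get_ee_rot(); w=manip.camera("wrist"); s=manip.camera("scene")["image"][195:255,295:375,::-1]; d=manip.camera("side")["image"][170:230,225:305,::-1]
r=lambda i:cv2.resize(i,(400,300),interpolation=cv2.INTER_CUBIC)
im=np.vstack([np.hstack([r(s),r(d)]),np.hstack([r(w["image"][:,:,::-1]),r(w["image"][150:300,180:380,::-1])])])
cv2.imwrite("pics/push.png",im)
E
python3 push.py
```

```text
f0 -0.7769316415722132
0.062 1.1; 0.058 0.4; 0.054 8.5; 0.05 7.3; 0.046 5.2; 0.042 1.4; 0.038 0.7; 0.034 -0.2; 0.03 1.5; 0.026 -0.1; 0.022 1.7; 0.018 5.5; 0.014 5.3; 0.01 2.5; 0.006 0.6; 0.002 0.5; -0.002 0.0; -0.004 1.0; -0.006 -0.2; -0.008 1.5; -0.01 0.3; -0.012 2.5; -0.014 9.8; -0.016 17.9; 
end 18.592890022687588 [-3.57393229 17.56285822  3.97140407] [ 0.57568033 -0.07232368  0.10878577] 11.5583
```

View pics/push.png

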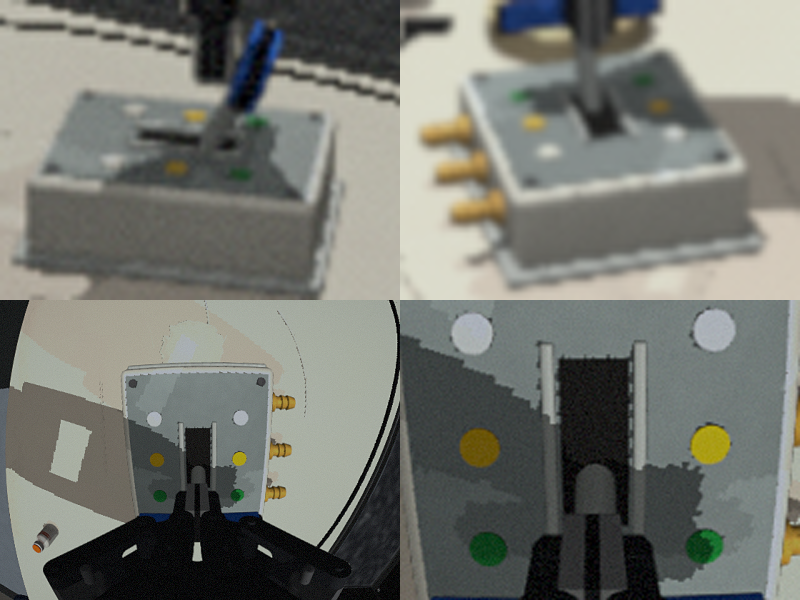

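```bash
python3 - <<'E'
from rig import manip
from h import *
import cv2
C=(.572,-.060); o=ori(YAW)
manip.servo_line(own(C,YAW,0,.04,.109),o,rate=.1); manip.servo_line(own(C,YAW,0,.04,.22),o,rate=.2)
manip.move_to([.478,.347,.18],o)
manip.hold(.2); print(manip.get_contact_force(),manip.get_time())
P,rv=manip.get_position(),manip.get_ee_rot(); w=manip.camera("wrist"); s=manip.camera("scene")["image"][195:255,295:375,::-1]; d=manip.camera("side")["image"][170:230,225:305,::-1]
np.savez("w3.npz",P=P,rv=rv,**w)
r=lambda i:cv2.resize(i,(400,300),interpolation=cv2.INTER_CUBIC)
cv2.imwrite("pics/pre.png",np.vstack([np.hstack([r(s),r(d)]),np.hstack([r(w["image"][:,:,::-1]),r(w["image"][150:300,180:380,::-1])])]))
E
```

```text
[ 0.09372133 -0.2631896   0.55223767] 14.7417
```

View pics/pre.png

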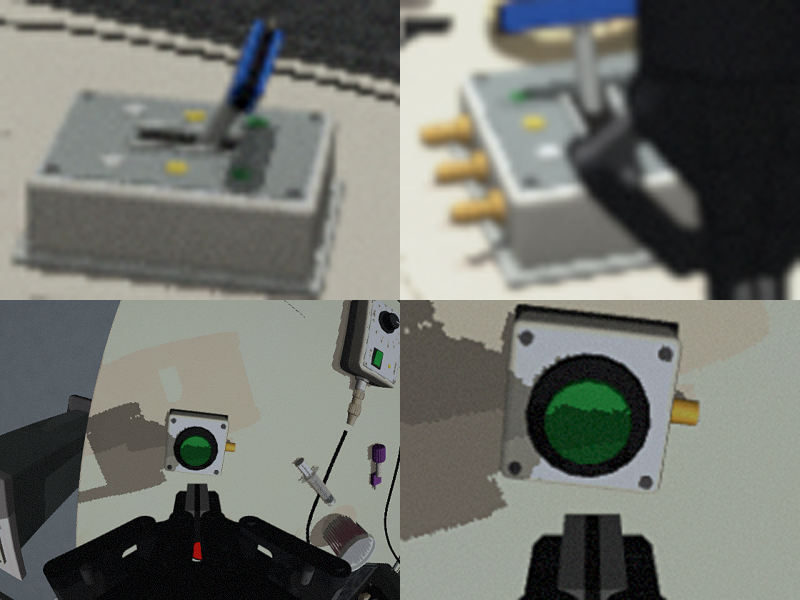

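```bash
python3 - <<'E'
from rig import manip
from h import *
import cv2
o=ori(YAW); w=np.load("w3.npz"); g=wpx(w,w["P"],w["rv"],274,211.2,.054); print(g)
assert np.hypot(g[0]-.478,g[1]-.347)<.01
x,y=g[:2]; manip.servo_line([x,y,.1],o,rate=.12); manip.servo_line([x,y,.082],o,rate=.06)
manip.hold(.2); f0=manip.get_contact_force()[2]; z=.082
while z>.060:
    z-=.001; manip.servo_line([x,y,z],o,rate=.03); f=manip.get_contact_force()[2]-f0; print(round(z,3),round(f,1),round(manip.get_position()[2],4),end="; ")
    if f>14: break
manip.hold(.3); print("\nend",manip.get_contact_force()[2]-f0,manip.get_position())
manip.servo_line([x,y,.1],o,rate=.06); manip.servo_line([x,y,.25],o,rate=.2); manip.move_to([.35,.45,.27],o); manip.hold(.3)
print(manip.get_contact_force(),manip.get_time())
s=manip.camera("scene")["image"][150:320,180:400,::-1]; d=manip.camera("side")["image"][150:330,150:370,::-1]
cv2.imwrite("pics/end.png",np.hstack([cv2.resize(i,(400,320),interpolation=cv2.INTER_CUBIC) for i in(s,d)]))
E
```

```text
[0.47797531 0.34470074 0.054     ]
0.081 -0.8 0.0811; 0.08 -1.2 0.08; 0.079 -0.6 0.0789; 0.078 -0.7 0.0779; 0.077 -0.2 0.0769; 0.076 0.2 0.0761; 0.075 1.6 0.0751; 0.074 2.8 0.074; 0.073 2.0 0.073; 0.072 2.9 0.0721; 0.071 3.5 0.0711; 0.07 4.3 0.0701; 0.069 14.2 0.0701; 
end 13.978158429308603 [0.47812747 0.34481039 0.07005174]
[-0.18094203 -0.00396602 -0.56342023] 22.4833
```

View pics/end.png

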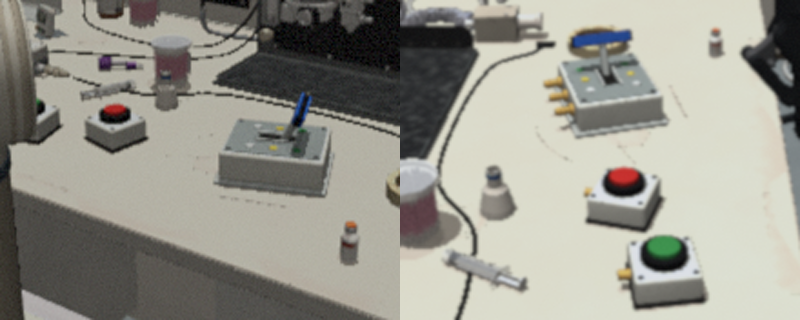

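The lever is home, the green button is back up, everything else looks undisturbed, and the arm is clear.

```bash
python3 -c "
from rig import manip
manip.sign_off(); print(manip.get_time())"
```

```text
the job is handed in; nothing more can be done
the job is handed in; nothing more can be done
```

The gas line is set: the diverter handle is fully home at the green-dot stop, and the green flush button was then pressed to the bottom and let up again. The job is handed in; it took about 22.5 s of robot time against the 51 s limit.

- **Handle:** I pushed the blue-padded face with the outside of the closed fingers, without pinching. The force showed both ridges, about 8 N and 5 N. It then rose to about 18 N where the end stop was expected. Pictures taken after backing off and again at the end show the lever still leaning to the green dots.
- **Flush button:** I pressed it with the closed fingertips. The spring gave way for about 6 mm up to about 4 N, then it hit bottom at 14 N. The last picture shows it up again.
- **Everything else:** I kept the arm well clear of the red stop button, vial, nose cone and syringe, and the last pictures show them where they were. The arm finished raised and away from the scene, with only sensor noise (about 0.6 N) on the tool.

None of the final checks failed or disagreed. The first scene and side camera estimates of the diverter's yaw differed by about 0.1 rad, and the close wrist view settled it at 0.31.

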